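# Catch the lens case's lid and lower it shut

### The arm

A 7-joint arm with a two-finger parallel gripper is mounted at the origin on the work surface. World frame = base frame: x ahead of the robot, y to its left, z up, the work surface at z = 0. Lengths are in m, angles in rad, forces in N, time in s.
With the tool pointing down it reaches from about 0.425 to 0.925 m from the base axis. Payload 6.8 kg.
Tool frame: the origin (TCP) lies on the centre line of the jaws, within the pads' length; the fingertips stand 19 mm ahead of it and the grasp point (between the pads) is the TCP; z points along the fingers, y is the line along which they close (so a half turn about z gives the same grasp; the last joint's range is limited). The gripper opens to 85 mm and grips with 20 to 120 N. Pads are 22 mm wide; open, the fingers measure 114 mm over their backs; the gripper's body (76 mm by 85 mm) begins 54 mm behind the grasp point. The pads swing forward as they close: fully open they stand 13 mm farther back than shut.
Start: joints at [-1.443, 0.477, 0.022, 1.555, -0.011, 1.109, -0.083], TCP at [0.158, 0.656, 0.25] pointing down, gripper open.
Joint ranges: [-2.96, 2.96], [-0.34, 2.1], [-1.41, 1.46], [0.24, 2.44], [-1.37, 4.51], [0.17, 1.92], [-2.96, 2.96]. Speed limits (rad/s): [2.39, 2.39, 3.14, 3.14, 3.14, 3.14, 3.14].

### API

Orientations are given as a rotation vector (axis times angle).
In Python, from bench import r gives the robot as it stands. The module is installed in compiled form; this text tells all that it offers.
- The arm moves only by the tool arm_command, never from a script. Its argument "rows" is a list of rows, each an object of numbers: "fingers": the opening, from -1 (shut) to 1 (fully open); "x", "y", "z": the shift along the tool's x, y, z in m; "ax", "ay", "az": the turn, a rotation vector about the tool's x, y, z in degrees. In form: [{"fingers": .., "x": .., "y": .., "z": .., "ax": .., "ay": .., "az": ..}, ...]. A call has 1 to 10 rows; each row shifts and turns the commanded pose from where the row before left it, along the tool's axes as they then stand; what a row does not reach is not made up. A row lasts 1/12 s, in which the tool goes at most 41.7 mm and 7.16 degrees, less where a joint would pass 70% of its speed; a pose out of reach is approached as far as the arm can. A call is refused whole if a number of a shift passes 0.0417 or a number of a turn 7.16, either way. A call with a gripper value outside its range is refused whole. The fingers move at their own pace and stop on an object; "grip_force" is the grip in N (left out, the last holds). Time passes only in rows, so rows that do not move let the fingers close. It gives the time, the measured TCP pose, the force, the opening and the grip force at its end, in the units of the state.
- r.get_obs(): the state, without advancing time (a new reading comes with each control period).
- r.grab_frame(name): name is "scene" or "top" or "wrist"; returns a dict with "frame" (480x640x3 uint8, red, green, blue), "depth" (480x640 float32, m along the optical axis (not along the pixel's ray), 0 where there is no reading), "K" (3x3 intrinsics, pixels), "world_from_camera" (4x4, takes a point from camera to world coordinates). Camera axes: x right, y down, z forward; pixel columns grow to the right and rows downward; lengths in m; the calibration is good to about 2 mm. A picture is of the moment at which its call begins.
- r.hand_in(): hands the job in; it is judged then, once.
The state is a dict: "clock": time; "joints": joint angles; "qvel": joint speeds; "tau": joint torques, N m; "tcp_pos": TCP position; "orientation": TCP orientation; "contact_force": force on the tool from outside, world axes, zero at the start; "moment": the same for the moment, N m; "grip_width": finger opening in m; "gripper_force": force on a finger pad.
Only numpy, scipy, OpenCV 4.12 (cv2) and the standard library are available. Lean on these libraries where they do the work, as an engineer would, in place of code of your own. Each camera call takes 0.05 s, during which the arm holds its last target. There are 200 camera calls.

### The job

The lens case's lid stands open, leaning back a little, and its tired hinge lets it slam. Tip the lid forward past upright from behind with a fingertip, catch it on a finger as it falls, before it is more than about three quarters of the way down, and lower it slowly until it is fully shut, so that it never bangs on the case and the lenses. Touch the lid only lightly, never grip it, leave everything else on the bench where it stands, and finish with the hand clear.

Things in the scene. Friction and masses are not known exactly. Their poses are not given: they have to be found in the camera images.
- case: black rectangular lens case with three short lenses in grey foam, 150 (x) by 200 (y) by 70 mm high, fixed to the bench. Origin: centre of its underside. Its -x side is the front and faces left (yaw -1.8 to -1.0 rad), its +x side is the hinge side. Its front wall is at x = -75 mm, its rim at z = 70 mm. The bench for 150 mm in front of it is free.
- lid (a joint): angle of the lid, rad: 0 shut (level on the rim), 1.57 upright, 1.75 leaning back on its stop; starts at 1.60 to 1.74 and stays there. Lid: black plate 204 mm wide, 10 mm thick, 178 mm from hinge to lip centre, underside level with the rim when shut, 0.34 to 0.48 kg. 1.4 to 2.5 N under the lip holds it.
- lid_lip (a point): middle of the lid's free edge, on the axis of its rolled aluminium lip, a round bar of 14 mm diameter along the case's y, 194 mm long. When shut it lies 103 mm in front of the case's origin and 75 mm above the bench, that is 28 mm in front of the front wall with nothing under it. Turns with the lid: its own axes equal the case's when shut.
- lid_hinge (a point): middle of the lid's hinge axis, which runs along the case's y: x = +75 mm, z = 70 mm in the case's frame. Damped hinge with a little friction: above 1.43 rad the lid stays where it is put; pushed below 1.36 rad it falls by itself, at first slowly (about 0.1 to 0.25 rad/s at 1.2 rad), faster further down (0.7 to 1.1 rad/s near shut), 2 to 3.5 s from 1.27 rad to shut.
- cup: open brown cup, 72 mm across, 85 mm high, loose, about 190 mm behind the hinge side of the case (from its centre); origin under its centre
- die_a: wooden die, 25 mm, loose, beside the case on its +y side (the end far from the robot); origin under its centre
- die_b: wooden die, 25 mm, loose, behind the hinge side of the case; origin under its centre
- screwdriver: screwdriver lying loose on the bench at the right
- cleaner: white bottle, 52 mm across, 130 mm high, loose, at the left; origin under its centre
- tin: steel tin, 64 mm across, 60 mm high, loose, at the left; origin under its centre

How it is judged:
On the way, in this order (a step that is already met when the one before it is completed fails the run):
1. the lid is tipped forward past upright (value of joint lid below 1.5 rad).
2. the falling lid is caught on the fingers part-way (0.3 to 1.05 rad) and slowed below 0.4 rad/s (value of joint lid between 0.3 and 1.05 rad and velocity of joint lid above -0.4 rad/s and contact force between the fingers and case above 0.5 N), for 0.2 s.
3. the lid is shut (value of joint lid below 0.03 rad), for 0.1 s.
At the end, for the whole second after the job is handed in: The lid is fully shut (within 0.03 rad) and at rest, having been tipped past upright, caught and borne by the fingers on its way down, and lowered; the hand is clear (value of joint lid below 0.03 rad and velocity of joint lid between -0.05 and 0.05 rad/s); the robot touches nothing.
It fails at once if the lid slams: it falls faster than 0.55 rad/s when within 0.3 rad of shut (its last 0.05 rad excepted) (value of joint lid between 0.05 and 0.3 rad and velocity of joint lid below -0.55 rad/s).
It fails at once if the lid is gripped or the case pressed hard (more than 15 N) (contact force between the arm and case above 15 N).
It fails at once if something else on the bench is moved or lifted (more than 15 mm) (distance of any of cup, die_a, die_b, screwdriver, cleaner, tin from where it was at the start of the episode above 0.015 m).
It also fails if it takes over 45 s, if anything falls off the work surface, if the arm or the gripper's body presses on something with over 40 N, if the wrist force passes 120 N, or if a joint passes its speed limit or range.

## Working session

There is one attempt and no reset: what is moved stays moved. The work goes in short steps, Python scripts to look and compute and a tool call to move; the robot and the scene stay as the last step left them, time stands still between calls to the robot, and variables do not carry over. Pictures are saved under pics/ and viewed, at most 10 in all, crops included, and the job is handed in when it is done.

Besides the shell and the picture viewer there is one more tool, called after "Emit:" as name(argument=value, ...) on one line, values as JSON. arm_command: Moves the arm, as the interface text tells. Its arguments: {"type":"object","properties":{"rows":{"type":"array"},"grip_force":{"type":"number"}},"required":["rows"]}

```bash
mkdir -p pics
python3 - <<'E'
from bench import r
import cv2,numpy as np
o=r.get_obs(); print({k:np.round(v,3).tolist() for k,v in o.items()})
for n in ("scene","top"):
    f=r.grab_frame(n); cv2.imwrite(f"pics/{n}0.png",f["frame"][:,:,::-1]); np.savez(f"{n}0.npz",**f)
    print(n,np.round(f["K"],1).tolist(),np.round(f["world_from_camera"],3).tolist())
E
```

```text
{'clock': 0.0, 'joints': [-1.443, 0.478, 0.022, 1.556, -0.012, 1.109, -0.083], 'qvel': [0.001, -0.001, 0.001, -0.001, -0.0, -0.0, -0.002], 'tau': [0.0, -59.645, 1.608, -28.12, 0.012, 0.01, -0.0], 'tcp_pos': [0.158, 0.656, 0.249], 'orientation': [-0.37, -3.12, 0.003], 'contact_force': [0.247, -0.876, 0.035], 'moment': [-0.029, 0.022, 0.009], 'gripper_force': 0.0, 'grip_width': 0.086}
scene [[588.8, 0.0, 314.6], [0.0, 588.8, 232.0], [0.0, 0.0, 1.0]] [[-0.331, 0.61, -0.72, 1.479], [0.944, 0.208, -0.258, 0.324], [-0.008, -0.764, -0.645, 0.892], [0.0, 0.0, 0.0, 1.0]]
top [[595.5, 0.0, 323.2], [0.0, 595.5, 229.7], [0.0, 0.0, 1.0]] [[-0.013, -0.981, 0.196, 0.259], [-1.0, 0.012, -0.009, 0.005], [0.006, -0.196, -0.981, 1.631], [0.0, 0.0, 0.0, 1.0]]
```

View pics/scene0.png

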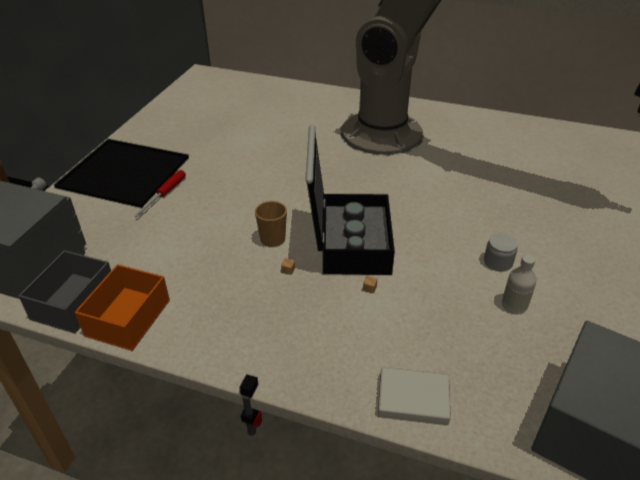

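View pics/top0.png

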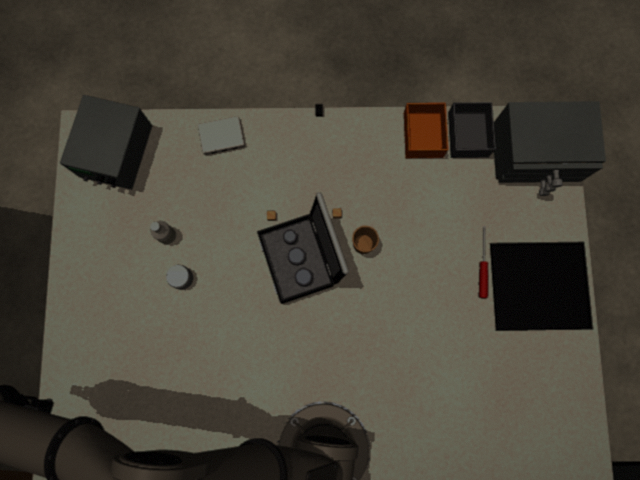

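The scene shows the case open, with its lid at the right, leaning back (lip at scene px 311,130–312,180). The top view has the case centred at about (297,258), the lip from (320,195) to (344,275), the cup at (366,240), and the dice at (272,215) and (337,212).

```bash
cat > h.py <<'E'
import numpy as np,cv2
def cloud(f):
    d=f["depth"];K=f["K"];v,u=np.indices(d.shape)
    p=np.stack([(u-K[0,2])*d/K[0,0],(v-K[1,2])*d/K[1,1],d],-1)
    T=f["world_from_camera"];w=p@T[:3,:3].T+T[:3,3]; w[d==0]=np.nan
    return w
E
python3 - <<'E'
from h import *
c={n:cloud(np.load(n+"0.npz")) for n in ("top","scene")}
t=c["top"]
for px in [(297,258),(366,240),(272,215),(337,212),(320,196),(344,275),(162,232),(179,276),(484,280)]:
    print(px,np.round(t[px[1],px[0]],3))
for n,w in c.items():
    P=w.reshape(-1,3);P=P[np.isfinite(P).all(1)]
    s=P[(abs(P[:,0]-.55)<.25)&(abs(P[:,1]-.03)<.22)]
    rim=s[(s[:,2]>.060)&(s[:,2]<.080)]; top=s[s[:,2]>.225]
    print(n,len(s),"z hist",np.histogram(s[:,2],bins=np.arange(-.01,.3,.02)))
    for k,q in (("rim",rim),("lip",top)):
        if len(q)>10:
            print(k,len(q),cv2.minAreaRect(q[:,:2].astype(np.float32)),q.mean(0).round(4),q.max(0).round(3),q.min(0).round(3))
E
```

```text
(297, 258) [0.497 0.062 0.053]
(366, 240) [ 0.551 -0.127  0.011]
(272, 215) [0.622 0.132 0.024]
(337, 212) [ 0.628 -0.048  0.028]
(320, 196) [ 0.616 -0.     0.252]
(344, 275) [ 0.43  -0.056  0.214]
(162, 232) [0.563 0.413 0.101]
(179, 276) [0.452 0.374 0.061]
(484, 280) [ 0.435 -0.444  0.021]
top 27951 z hist (array([21342,   526,  2824,  1196,   559,   104,   117,   110,   120,
         132,   140,   155,   186,   360,     0]), array([-0.01,  0.01,  0.03,  0.05,  0.07,  0.09,  0.11,  0.13,  0.15,
        0.17,  0.19,  0.21,  0.23,  0.25,  0.27,  0.29]))
rim 1209 ((0.5200400352478027, -0.0026969164609909058), (0.20268940925598145, 0.30202338099479675), 17.89215850830078) [0.5003 0.0484 0.0678] [0.617 0.168 0.08 ] [ 0.382 -0.154  0.06 ]
lip 580 ((0.5282595157623291, -0.027695491909980774), (0.2066677063703537, 0.015606473200023174), 18.183855056762695) [ 0.5258 -0.0278  0.2491] [0.627 0.009 0.262] [ 0.43  -0.064  0.225]
scene 38767 z hist (array([23261,   947,  2793,  2200,  1027,   111,   110,   120,   116,
         124,   147,   146,   105,   349,     0]), array([-0.01,  0.01,  0.03,  0.05,  0.07,  0.09,  0.11,  0.13,  0.15,
        0.17,  0.19,  0.21,  0.23,  0.25,  0.27,  0.29]))
rim 2053 ((0.5196737051010132, 0.000424310564994812), (0.20873317122459412, 0.30292072892189026), 18.1796932220459) [0.5124 0.0344 0.0678] [0.62  0.172 0.08 ] [ 0.379 -0.149  0.06 ]
lip 488 ((0.5296689867973328, -0.024086322635412216), (0.2072419673204422, 0.014690915122628212), 17.969697952270508) [ 0.5469 -0.0178  0.2491] [0.629 0.013 0.257] [ 0.43  -0.061  0.225]
```

Run:
```python
from h import *
a=np.deg2rad(18.08); ex=np.array([np.sin(a),-np.cos(a)]); ey=np.array([np.cos(a),np.sin(a)])
for n in ("top","scene"):
    P=cloud(np.load(n+"0.npz")).reshape(-1,3);P=P[np.isfinite(P).all(1)]
    q=np.c_[P[:,:2]@ex,P[:,:2]@ey,P[:,2]]
    m=(q[:,0]>-.1)&(q[:,0]<.28)&(q[:,1]>.3)&(q[:,1]<.7)
    q=q[m]
    lip=q[(q[:,2]>.235)]
    pc=lambda v:np.percentile(v,[0,1,5,50,95,99,100]).round(4)
    print(n,"lip x",pc(lip[:,0]),"y",pc(lip[:,1]),"z",pc(lip[:,2]))
    rim=q[(q[:,2]>.062)&(q[:,2]<.078)&(q[:,0]<.17)]
    print("rim x",pc(rim[:,0]),"y",pc(rim[:,1]))
    top=rim[rim[:,2]>.066]; print("rimtop z",np.median(top[:,2]))
    print("rim front-wall x median",pc(rim[rim[:,0]<np.percentile(rim[:,0],1)+.012][:,0]))
    w=q[(q[:,2]>.02)&(q[:,2]<.06)&(q[:,0]<.06)]; print("low pts x",pc(w[:,0]) if len(w) else 0, len(w))
    for lo in np.arange(.09,.24,.02):
        s=q[(q[:,2]>lo)&(q[:,2]<lo+.02)&(q[:,0]<.2)&(q[:,0]>.08)]; print(round(lo+.01,2),len(s),pc(s[:,0]) if len(s) else '')
```

```text
top lip x [0.1834 0.1839 0.1843 0.1902 0.1968 0.1976 0.1982] y [0.3902 0.3928 0.4012 0.491  0.5837 0.5932 0.5969] z [0.235  0.2364 0.2446 0.2517 0.2574 0.2601 0.2623]
rim x [0.0131 0.0157 0.017  0.0957 0.165  0.1663 0.1673] y [0.3938 0.3944 0.396  0.4839 0.5921 0.5939 0.5951]
rimtop z 0.07031318177337575
rim front-wall x median [0.0131 0.0133 0.0157 0.0186 0.0221 0.0262 0.0274]
low pts x [0.0127 0.0144 0.0219 0.04   0.0578 0.0594 0.0599] 1065
0.1 97 [0.1665 0.1665 0.1667 0.168  0.1696 0.1716 0.1726]
0.12 117 [0.1681 0.1683 0.1687 0.1702 0.172  0.1769 0.1795]
0.14 110 [0.1698 0.1704 0.1714 0.1727 0.1742 0.1746 0.1812]
0.16 120 [0.1728 0.1732 0.1735 0.1751 0.1766 0.1804 0.1837]
0.18 132 [0.1745 0.1754 0.1758 0.1774 0.1792 0.1819 0.1857]
0.2 140 [0.1776 0.1779 0.1783 0.1799 0.182  0.1863 0.1895]
0.22 155 [0.1793 0.18   0.1807 0.1827 0.1846 0.1873 0.1912]
0.24 186 [0.1829 0.1831 0.1838 0.1869 0.1975 0.1979 0.1982]
scene lip x [0.1806 0.1809 0.1814 0.1872 0.1937 0.1945 0.1948] y [0.3924 0.3965 0.4097 0.5167 0.5958 0.599  0.5997] z [0.2354 0.2358 0.2411 0.253  0.2558 0.2566 0.2571]
rim x [0.0119 0.0126 0.0147 0.0905 0.1609 0.1629 0.1688] y [0.3896 0.3931 0.3969 0.5101 0.5952 0.5968 0.5985]
rimtop z 0.07072495164145759
rim front-wall x median [0.0119 0.012  0.0125 0.0162 0.0212 0.0231 0.0232]
low pts x [0.0089 0.0139 0.0179 0.0377 0.058  0.0594 0.06  ] 1361
0.1 110 [0.1635 0.1636 0.1637 0.1651 0.1748 0.1748 0.1768]
0.12 110 [0.1653 0.1655 0.1659 0.1674 0.1767 0.1785 0.1788]
0.14 120 [0.1678 0.1679 0.1682 0.1699 0.1786 0.1806 0.1806]
0.16 116 [0.1701 0.1702 0.1706 0.1722 0.1805 0.1824 0.1824]
0.18 124 [0.1725 0.1726 0.1728 0.1745 0.1841 0.1842 0.186 ]
0.2 147 [0.1746 0.1747 0.1751 0.177  0.1858 0.1877 0.1878]
0.22 146 [0.177  0.1772 0.1778 0.1799 0.1876 0.1894 0.1895]
0.24 105 [0.1801 0.1803 0.1807 0.1835 0.1944 0.1947 0.1948]
```

```bash
cat >> h.py <<'E'
from scipy.spatial.transform import Rotation as Ro
a=np.deg2rad(18.08); ex=np.array([np.sin(a),-np.cos(a),0]); ey=np.array([np.cos(a),np.sin(a),0]); ez=np.array([0,0,1.])
O=np.array([.4974,.0698,0]); phi=np.deg2rad(50)
d=ex*np.cos(phi)-ez*np.sin(phi); n=ex*np.sin(phi)+ez*np.cos(phi)
RT=Ro.from_matrix(np.c_[np.cross(-n,d),-n,d])
def lip(t): # world position of lip axis middle
    u=-ex*np.cos(t)+ez*np.sin(t); m=ex*np.sin(t)+ez*np.cos(t)
    return O+.075*ex+.07*ez+.178*u+.005*m
def inlid(o): # TCP in lip-plane coordinates about a lid angle
    return o
def togo(o,p,R=None):
    """shift (m, tool axes) and turn (deg, tool axes) from the state to TCP point p and orientation R"""
    C=Ro.from_rotvec(o["orientation"]); s=C.inv().apply(p-np.array(o["tcp_pos"]))
    t=np.rad2deg((C.inv()*R).as_rotvec()) if R is not None else None
    return s.round(4), None if t is None else t.round(2)
E
sed -i '/^def inlid/,/^    return o$/d' h.py
python3 - <<'E'
from h import *; from bench import r
o=r.get_obs(); print(lip(1.69).round(4),lip(0).round(4))
print(togo(o,O+.025*ex+.34*ez,RT))
E
```

```text
[ 0.5288 -0.0263  0.2461] [0.4654 0.1677 0.075 ]
(array([-0.4804, -0.5119, -0.0897]), array([ 38.87, -11.04, -30.28]))
```

Emit:
arm_command(rows=[{"fingers": 0.41,"x": 0,"y": 0,"z": -0.04},{"fingers": 0.41,"x": 0,"y": 0,"z": -0.04},{"fingers": 0.41,"x": -0.024,"y": -0.0256,"z": 0},{"fingers": 0.41,"x": -0.024,"y": -0.0256,"z": 0},{"fingers": 0.41,"x": -0.024,"y": -0.0256,"z": 0},{"fingers": 0.41,"x": -0.024,"y": -0.0256,"z": 0},{"fingers": 0.41,"x": -0.024,"y": -0.0256,"z": 0},{"fingers": 0.41,"x": -0.024,"y": -0.0256,"z": 0},{"fingers": 0.41,"x": -0.024,"y": -0.0256,"z": 0},{"fingers": 0.41,"x": -0.024,"y": -0.0256,"z": 0}])

```text
validation failed for argument at $.ro...
```

Emit:
arm_command(rows=[{"fingers": 0.41,"x": -0.024,"y": -0.0256,"z": 0},{"fingers": 0.41,"x": -0.024,"y": -0.0256,"z": 0},{"fingers": 0.41,"x": -0.024,"y": -0.0256,"z": 0},{"fingers": 0.41,"x": -0.024,"y": -0.0256,"z": 0},{"fingers": 0.41,"x": -0.024,"y": -0.0256,"z": 0},{"fingers": 0.41,"x": -0.024,"y": -0.0256,"z": 0},{"fingers": 0.41,"x": -0.024,"y": -0.0256,"z": 0},{"fingers": 0.41,"x": -0.024,"y": -0.0256,"z": 0},{"fingers": 0.41,"x": -0.024,"y": -0.0256,"z": 0},{"fingers": 0.41,"x": -0.024,"y": -0.0256,"z": 0}])

```text
validation failed for argument at $.ro...
```

Emit:
arm_command(rows=[{"fingers": 0.41,"ax": 4.86,"ay": -1.38,"az": -3.78},{"fingers": 0.41,"ax": 4.86,"ay": -1.38,"az": -3.78},{"fingers": 0.41,"ax": 4.86,"ay": -1.38,"az": -3.78},{"fingers": 0.41,"ax": 4.86,"ay": -1.38,"az": -3.78},{"fingers": 0.41,"ax": 4.86,"ay": -1.38,"az": -3.78},{"fingers": 0.41,"ax": 4.86,"ay": -1.38,"az": -3.78},{"fingers": 0.41,"ax": 4.86,"ay": -1.38,"az": -3.78},{"fingers": 0.41,"ax": 4.86,"ay": -1.38,"az": -3.78},{"fingers": 0.41},{"fingers": 0.41}])

```text
validation failed for argument at $.ro...
```

Run:
```python
from h import *; from bench import r
o=r.get_obs(); print(o["clock"],o["tcp_pos"],o["contact_force"],o["grip_width"],np.round(o["joints"],2)); 
print(togo(o,lip(1.69)-.08*d-.011*n,RT))
f=r.grab_frame("scene"); cv2.imwrite("pics/s1.png",cv2.resize(f["frame"][60:300,180:500,::-1],None,fx=2,fy=2))
```

```text
0.1 [0.15759507 0.65582717 0.24939062] [ 0.05726681 -0.52303546 -0.23458255] 0.08555910127016252 [-1.44  0.48  0.02  1.56 -0.01  1.11 -0.08]
(array([-0.489 , -0.5257, -0.05  ]), array([ 38.87, -11.04, -30.28]))
```

Emit:
arm_command(rows=[{"fingers": 0.41,"x": 0.0,"y": 0.0,"z": -0.04,"ax": 0.0,"ay": 0.0,"az": 0.0},{"fingers": 0.41,"x": 0.0,"y": 0.0,"z": -0.04,"ax": 0.0,"ay": 0.0,"az": 0.0}])

```text
clock: 0.32
tcp_pos: [0.1572, 0.6546, 0.3279]
orientation: [-0.369, -3.12, 0.012]
contact_force: [-0.1, 1.1, 0.5]
grip_width: 0.0638
gripper_force: 0.0
```

Works with all the keys present. Next, translate to the hover point.

Emit:
arm_command(rows=[{"fingers": 0.41,"x": -0.024,"y": -0.0256,"z": 0,"ax": 0,"ay": 0,"az": 0},{"fingers": 0.41,"x": -0.024,"y": -0.0256,"z": 0,"ax": 0,"ay": 0,"az": 0},{"fingers": 0.41,"x": -0.024,"y": -0.0256,"z": 0,"ax": 0,"ay": 0,"az": 0},{"fingers": 0.41,"x": -0.024,"y": -0.0256,"z": 0,"ax": 0,"ay": 0,"az": 0},{"fingers": 0.41,"x": -0.024,"y": -0.0256,"z": 0,"ax": 0,"ay": 0,"az": 0},{"fingers": 0.41,"x": -0.024,"y": -0.0256,"z": 0,"ax": 0,"ay": 0,"az": 0},{"fingers": 0.41,"x": -0.024,"y": -0.0256,"z": 0,"ax": 0,"ay": 0,"az": 0},{"fingers": 0.41,"x": -0.024,"y": -0.0256,"z": 0,"ax": 0,"ay": 0,"az": 0},{"fingers": 0.41,"x": -0.024,"y": -0.0256,"z": 0,"ax": 0,"ay": 0,"az": 0},{"fingers": 0.41,"x": -0.024,"y": -0.0256,"z": 0,"ax": 0,"ay": 0,"az": 0}])

```text
clock: 1.15
tcp_pos: [0.3317, 0.3495, 0.3302]
orientation: [-0.369, -3.12, 0.0]
contact_force: [1.3, 0.2, 0.6]
grip_width: 0.0601
gripper_force: 0.0
```

Emit:
arm_command(rows=[{"fingers": 0.41,"x": -0.024,"y": -0.0256,"z": 0,"ax": 0,"ay": 0,"az": 0},{"fingers": 0.41,"x": -0.024,"y": -0.0256,"z": 0,"ax": 0,"ay": 0,"az": 0},{"fingers": 0.41,"x": -0.024,"y": -0.0256,"z": 0,"ax": 0,"ay": 0,"az": 0},{"fingers": 0.41,"x": -0.024,"y": -0.0256,"z": 0,"ax": 0,"ay": 0,"az": 0},{"fingers": 0.41,"x": -0.024,"y": -0.0256,"z": 0,"ax": 0,"ay": 0,"az": 0},{"fingers": 0.41,"x": -0.024,"y": -0.0256,"z": 0,"ax": 0,"ay": 0,"az": 0},{"fingers": 0.41,"x": -0.024,"y": -0.0256,"z": 0,"ax": 0,"ay": 0,"az": 0},{"fingers": 0.41,"x": -0.024,"y": -0.0256,"z": 0,"ax": 0,"ay": 0,"az": 0},{"fingers": 0.41,"x": 0,"y": 0,"z": 0,"ax": 0,"ay": 0,"az": 0},{"fingers": 0.41,"x": 0,"y": 0,"z": 0,"ax": 0,"ay": 0,"az": 0}])

```text
clock: 1.98
tcp_pos: [0.4705, 0.1054, 0.3302]
orientation: [-0.377, -3.119, 0.0]
contact_force: [-1.0, 0.5, -1.3]
grip_width: 0.0604
gripper_force: 0.0
```

Emit:
arm_command(rows=[{"fingers": 0.41,"x": 0,"y": 0,"z": 0,"ax": 4.86,"ay": -1.38,"az": -3.78},{"fingers": 0.41,"x": 0,"y": 0,"z": 0,"ax": 4.86,"ay": -1.38,"az": -3.78},{"fingers": 0.41,"x": 0,"y": 0,"z": 0,"ax": 4.86,"ay": -1.38,"az": -3.78},{"fingers": 0.41,"x": 0,"y": 0,"z": 0,"ax": 4.86,"ay": -1.38,"az": -3.78},{"fingers": 0.41,"x": 0,"y": 0,"z": 0,"ax": 4.86,"ay": -1.38,"az": -3.78},{"fingers": 0.41,"x": 0,"y": 0,"z": 0,"ax": 4.86,"ay": -1.38,"az": -3.78},{"fingers": 0.41,"x": 0,"y": 0,"z": 0,"ax": 4.86,"ay": -1.38,"az": -3.78},{"fingers": 0.41,"x": 0,"y": 0,"z": 0,"ax": 4.86,"ay": -1.38,"az": -3.78},{"fingers": 0.41,"x": 0,"y": 0,"z": 0,"ax": 0,"ay": 0,"az": 0},{"fingers": 0.41,"x": 0,"y": 0,"z": 0,"ax": 0,"ay": 0,"az": 0}])

```text
clock: 2.82
tcp_pos: [0.4692, 0.1092, 0.3295]
orientation: [-0.451, 2.821, -1.022]
contact_force: [-0.8, -0.8, 0.2]
grip_width: 0.06
gripper_force: 0.0
```

Run:
```python
from h import *; from bench import r
o=r.get_obs(); print(o["clock"],o["tcp_pos"],o["contact_force"],o["grip_width"],np.round(o["joints"],2)); 
print(togo(o,lip(1.69)-.08*d-.011*n,RT))
f=r.grab_frame("scene"); np.savez("s1.npz",**f); cv2.imwrite("pics/s1.png",cv2.resize(f["frame"][60:300,180:500,::-1],None,fx=2,fy=2))
```

```text
2.8167 [0.46915178 0.10917386 0.32949201] [-0.77615826 -0.83137305  0.17801035] 0.060023592135748004 [-1.02  0.19  0.3   1.97  0.59  1.35  0.94]
(array([-0.0145, -0.0485,  0.0784]), array([0.17, 0.06, 0.08]))
```

View pics/s1.png

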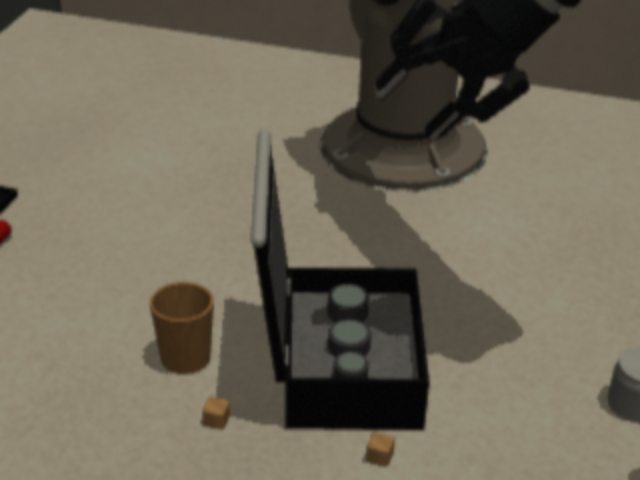

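The tilted hand is over the case and aimed at the lid. Its fingertips are at crop px (385,92) and (432,133), that is full px (372,106) and (396,126). I'll use the depth there to find how far the tips stand from the TCP.

Run:
```python
from h import *; from bench import r
o=r.get_obs(); C=Ro.from_rotvec(o["orientation"])
P=cloud(np.load("s1.npz")).reshape(-1,3); P=P[np.isfinite(P).all(1)]
q=C.inv().apply(P-o["tcp_pos"]); q=q[(abs(q[:,0])<.02)&(abs(q[:,1])<.08)&(q[:,2]>-.06)&(q[:,2]<.05)]
for s in (q[q[:,1]<0],q[q[:,1]>0]):
    print(len(s),np.percentile(s[:,2],[50,90,98,100]).round(4)); t=s[s[:,2]>-.03]; print("y",np.percentile(t[:,1],[2,50,98]).round(4),"x",np.percentile(t[:,0],[2,98]).round(4))
```

```text
548 [-0.0405 -0.0034  0.0062  0.0109]
y [-0.0427 -0.0358 -0.0276] x [-0.0136  0.0049]
502 [-0.0374 -0.0014  0.0078  0.0119]
y [0.0309 0.0335 0.0451] x [-0.0135  0.0107]
```

Emit:
arm_command(rows=[{"fingers": 0.41,"x": -0.0036,"y": -0.0121,"z": 0.0196,"ax": 0,"ay": 0,"az": 0},{"fingers": 0.41,"x": -0.0036,"y": -0.0121,"z": 0.0196,"ax": 0,"ay": 0,"az": 0},{"fingers": 0.41,"x": -0.0036,"y": -0.0121,"z": 0.0196,"ax": 0,"ay": 0,"az": 0},{"fingers": 0.41,"x": -0.0036,"y": -0.0121,"z": 0.0196,"ax": 0,"ay": 0,"az": 0},{"fingers": 0.41,"x": 0,"y": 0,"z": 0.02,"ax": 0,"ay": 0,"az": 0},{"fingers": 0.41,"x": 0,"y": 0,"z": 0.02,"ax": 0,"ay": 0,"az": 0},{"fingers": 0.41,"x": 0,"y": 0,"z": 0.0,"ax": 0,"ay": 0,"az": 0},{"fingers": 0.41,"x": 0,"y": 0,"z": 0.0,"ax": 0,"ay": 0,"az": 0}])

```text
clock: 3.53
tcp_pos: [0.5187, 0.003, 0.271]
orientation: [-0.441, 2.822, -1.023]
contact_force: [0.1, 0.5, 0.2]
grip_width: 0.06
gripper_force: 0.0
```

Run:
```python
from h import *; from bench import r
o=r.get_obs(); print(o["contact_force"])
print(togo(o,lip(1.69)+.005*d-.011*n,RT))
f=r.grab_frame("scene"); np.savez("s2.npz",**f); cv2.imwrite("pics/s2.png",cv2.resize(f["frame"][90:290,220:460,::-1],None,fx=3,fy=3))
```

```text
[0.1375842  0.5252794  0.22903319]
(array([-0.0006,  0.0031,  0.044 ]), array([ 0.12, -0.11, -0.27]))
```

View pics/s2.png

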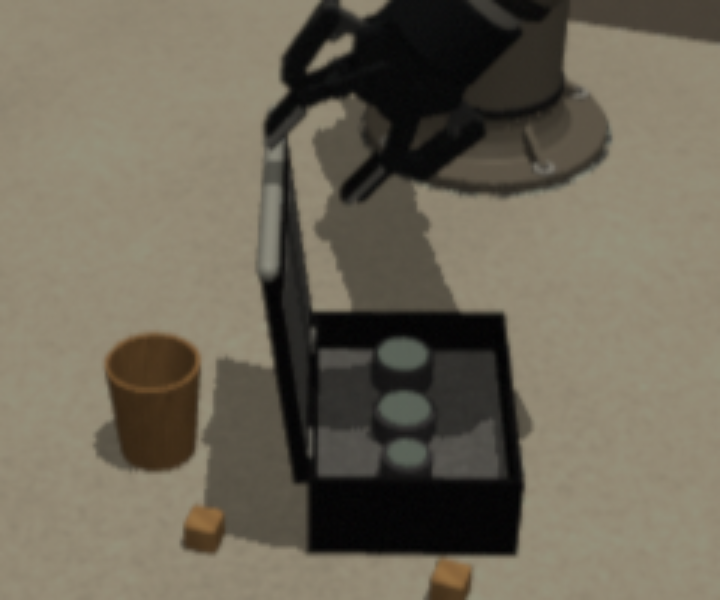

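The rear finger is just above and behind the lip (rear tip px 275,135, lip px 275,150–270,275), and the front finger is in front of it. I'll advance along the fingers.

Emit:
arm_command(rows=[{"fingers": 0.41,"x": 0,"y": 0,"z": 0.011,"ax": 0,"ay": 0,"az": 0},{"fingers": 0.41,"x": 0,"y": 0,"z": 0.011,"ax": 0,"ay": 0,"az": 0},{"fingers": 0.41,"x": 0,"y": 0,"z": 0.011,"ax": 0,"ay": 0,"az": 0},{"fingers": 0.41,"x": 0,"y": 0,"z": 0.011,"ax": 0,"ay": 0,"az": 0},{"fingers": 0.41,"x": 0,"y": 0,"z": 0.0,"ax": 0,"ay": 0,"az": 0},{"fingers": 0.41,"x": 0,"y": 0,"z": 0.0,"ax": 0,"ay": 0,"az": 0}])

```text
clock: 4.08
tcp_pos: [0.528, -0.0217, 0.2376]
orientation: [-0.447, 2.82, -1.023]
contact_force: [0.3, 0.4, -0.5]
grip_width: 0.0601
gripper_force: 0.0
```

```bash
cat >> h.py <<'E'
def lidangle(f):
    """lid angle and lip centre (x,z in the case frame) from the scene depth: lip's points at the far +y part, beyond the hand"""
    P=cloud(f).reshape(-1,3); P=P[np.isfinite(P).all(1)]-O; q=np.c_[P@ex,P@ey,P[:,2]]
    q=q[(q[:,1]>.035)&(q[:,1]<.092)&(q[:,0]>-.13)&(q[:,0]<.13)&(q[:,2]>.082)]
    v=q[:,[0,2]]-[.075,.07]; rr=np.hypot(*v.T); k=(rr>.168)&(rr<.190)
    th=np.arctan2(v[k,1],-v[k,0]); return np.percentile(th,[5,50,95]).round(3),int(k.sum())
E
python3 - <<'E'
from h import *; from bench import r
o=r.get_obs(); print(o["contact_force"],o["clock"])
f0=dict(np.load("scene0.npz")); f=r.grab_frame("scene"); print(lidangle(f0),lidangle(f))
print(togo(o,lip(1.69)+.005*d-.011*n,RT))
t=1.69
for t2 in (1.6,1.5,1.4,1.35,1.3,1.25):
    p=lip(t2)+.005*d-(.030-.007)*n; s,_=togo(o,p); print(t2,s)
E
```

```text
[ 0.34356247  0.41758653 -0.48131447] 4.0833
(array([1.675, 1.702, 1.74 ]), 121) (array([1.675, 1.704, 1.739]), 113)
(array([0.0007, 0.002 , 0.0014]), array([ 0.11,  0.07, -0.1 ]))
1.6 [ 0.0007  0.0251 -0.01  ]
1.5 [ 0.0007  0.0387 -0.0216]
1.4 [ 0.0007  0.0534 -0.0317]
1.35 [ 0.0008  0.061  -0.0361]
1.3 [ 0.0008  0.069  -0.0402]
1.25 [ 0.0008  0.077  -0.0439]
```

Emit:
arm_command(rows=[{"fingers": 0.41,"x": 0,"y": 0.005,"z": -0.002,"ax": 0,"ay": 0,"az": 0},{"fingers": 0.41,"x": 0,"y": 0.005,"z": -0.002,"ax": 0,"ay": 0,"az": 0},{"fingers": 0.41,"x": 0,"y": 0.005,"z": -0.002,"ax": 0,"ay": 0,"az": 0},{"fingers": 0.41,"x": 0,"y": 0.005,"z": -0.002,"ax": 0,"ay": 0,"az": 0},{"fingers": 0.41,"x": 0,"y": 0.005,"z": -0.002,"ax": 0,"ay": 0,"az": 0},{"fingers": 0.41,"x": 0,"y": 0.0035,"z": -0.003,"ax": 0,"ay": 0,"az": 0},{"fingers": 0.41,"x": 0,"y": 0.0035,"z": -0.003,"ax": 0,"ay": 0,"az": 0},{"fingers": 0.41,"x": 0,"y": 0.0035,"z": -0.003,"ax": 0,"ay": 0,"az": 0},{"fingers": 0.41,"x": 0,"y": 0.0035,"z": -0.003,"ax": 0,"ay": 0,"az": 0}])

```text
clock: 4.88
tcp_pos: [0.5145, 0.0202, 0.2294]
orientation: [-0.448, 2.819, -1.024]
contact_force: [1.4, -0.7, 3.8]
grip_width: 0.0602
gripper_force: 1.4
```

```bash
cat > st.py <<'E'
from h import *; from bench import r
o=r.get_obs(); f=r.grab_frame("scene"); a=lidangle(f); print(round(o["clock"],2),np.round(o["contact_force"],1),a)
q=np.array(o["tcp_pos"])-lip(a[0][1]); print("tcp-lip along d,n,y(mm):",(np.array([q@d,q@n,q@ey])*1e3).round(1), "turn err",togo(o,O,RT)[1],"w",round(o["grip_width"],4))
import sys
for s in sys.argv[1:]:
    side,t=s[0],float(s[1:]); off={"r":-.023,"f":.023}[side]
    print(s,togo(o,lip(t)+.005*d+off*n)[0])
E
python3 st.py r1.4 r1.35 r1.3 r1.25
```

```text
4.88 [ 1.4 -0.7  3.8] (array([1.487, 1.519, 1.55 ]), 116)
tcp-lip along d,n,y(mm): [  2.5 -26.    0.9] turn err [ 0.04  0.11 -0.07] w 0.0602
r1.4 [ 0.0009  0.0143 -0.0097]
r1.35 [ 0.0009  0.022  -0.0142]
r1.3 [ 0.0009  0.0299 -0.0183]
r1.25 [ 0.0009  0.038  -0.022 ]
```

Emit:
arm_command(rows=[{"fingers": 0.41,"x": 0,"y": 0.0035,"z": -0.0023,"ax": 0,"ay": 0,"az": 0},{"fingers": 0.41,"x": 0,"y": 0.0035,"z": -0.0023,"ax": 0,"ay": 0,"az": 0},{"fingers": 0.41,"x": 0,"y": 0.0035,"z": -0.0023,"ax": 0,"ay": 0,"az": 0},{"fingers": 0.41,"x": 0,"y": 0.0035,"z": -0.0022,"ax": 0,"ay": 0,"az": 0},{"fingers": 0.41,"x": 0,"y": 0.0035,"z": -0.0022,"ax": 0,"ay": 0,"az": 0},{"fingers": 0.41,"x": 0,"y": 0.0035,"z": -0.002,"ax": 0,"ay": 0,"az": 0},{"fingers": 0.41,"x": 0,"y": 0.0035,"z": -0.002,"ax": 0,"ay": 0,"az": 0},{"fingers": 0.41,"x": 0,"y": 0.0035,"z": -0.002,"ax": 0,"ay": 0,"az": 0}])

```text
clock: 5.6
tcp_pos: [0.5036, 0.0507, 0.2237]
orientation: [-0.448, 2.821, -1.024]
contact_force: [-0.3, -1.5, 0.6]
grip_width: 0.0601
gripper_force: 0.2
```

```bash
python3 st.py r1.3 r1.25 f1.1
```

```text
5.6 [-0.3 -1.5  0.6] (array([1.306, 1.344, 1.368]), 128)
tcp-lip along d,n,y(mm): [  3.3 -28.5  -0. ] turn err [ 0.09  0.   -0.05] w 0.0601
r1.3 [-0.      0.0014 -0.0019]
r1.25 [-0.      0.0095 -0.0056]
f1.1 [-0.     -0.0112 -0.0143]
```

Emit:
arm_command(rows=[{"fingers": 0.41,"x": 0,"y": 0.0035,"z": -0.002,"ax": 0,"ay": 0,"az": 0},{"fingers": 0.41,"x": 0,"y": 0.0,"z": 0.0,"ax": 0,"ay": 0,"az": 0},{"fingers": 0.41,"x": 0,"y": 0.0,"z": 0.0,"ax": 0,"ay": 0,"az": 0},{"fingers": 0.41,"x": 0,"y": 0.0,"z": 0.0,"ax": 0,"ay": 0,"az": 0}])

```text
clock: 5.98
tcp_pos: [0.5027, 0.054, 0.2232]
orientation: [-0.447, 2.82, -1.024]
contact_force: [0.3, -0.6, -0.6]
grip_width: 0.0603
gripper_force: 0.0
```

```bash
python3 st.py f1.1 f1.0
```

```text
5.98 [ 0.3 -0.6 -0.6] (array([1.263, 1.306, 1.325]), 134)
tcp-lip along d,n,y(mm): [  4.6 -25.5   0.1] turn err [ 0.08  0.01 -0.06] w 0.0603
f1.1 [ 0.0001 -0.0142 -0.0124]
f1.0 [ 0.0001  0.0033 -0.0161]
```

Emit:
arm_command(rows=[{"fingers": 0.41,"x": 0,"y": 0.0005,"z": -0.0025,"ax": 0,"ay": 0,"az": 0},{"fingers": 0.41,"x": 0,"y": 0.0005,"z": -0.0025,"ax": 0,"ay": 0,"az": 0},{"fingers": 0.41,"x": 0,"y": 0.0005,"z": -0.0025,"ax": 0,"ay": 0,"az": 0},{"fingers": 0.41,"x": 0,"y": 0.0005,"z": -0.0025,"ax": 0,"ay": 0,"az": 0},{"fingers": 0.41,"x": 0,"y": 0.0005,"z": -0.0025,"ax": 0,"ay": 0,"az": 0},{"fingers": 0.41,"x": 0,"y": 0.0005,"z": -0.0025,"ax": 0,"ay": 0,"az": 0}])

```text
clock: 6.53
tcp_pos: [0.4989, 0.0657, 0.233]
orientation: [-0.447, 2.82, -1.024]
contact_force: [-1.7, 0.7, 0.7]
grip_width: 0.0601
gripper_force: 0.0
```

```bash
python3 st.py f1.0 f0.9
```

```text
6.53 [-1.7  0.7  0.7] (array([1.196, 1.241, 1.26 ]), 142)
tcp-lip along d,n,y(mm): [ -6.  -18.    0.2] turn err [ 0.08  0.03 -0.06] w 0.0601
f1.0 [ 0.0002  0.0002 -0.0006]
f0.9 [ 0.0002  0.0179 -0.0025]
```

Emit:
arm_command(rows=[{"fingers": 0.41,"x": 0,"y": 0.001,"z": 0,"ax": 0,"ay": 0,"az": 0},{"fingers": 0.41,"x": 0,"y": 0.001,"z": 0,"ax": 0,"ay": 0,"az": 0},{"fingers": 0.41,"x": 0,"y": 0.001,"z": 0,"ax": 0,"ay": 0,"az": 0},{"fingers": 0.41,"x": 0,"y": 0.001,"z": 0,"ax": 0,"ay": 0,"az": 0},{"fingers": 0.41,"x": 0,"y": 0.001,"z": 0,"ax": 0,"ay": 0,"az": 0},{"fingers": 0.41,"x": 0,"y": 0.001,"z": 0,"ax": 0,"ay": 0,"az": 0}])

```text
clock: 7.08
tcp_pos: [0.4975, 0.0698, 0.2288]
orientation: [-0.447, 2.82, -1.024]
contact_force: [0.5, -1.0, 0.6]
grip_width: 0.0601
gripper_force: 0.0
```

```bash
python3 st.py f1.0 f0.9
```

```text
7.08 [ 0.5 -1.   0.6] (array([1.088, 1.135, 1.147]), 150)
tcp-lip along d,n,y(mm): [ 0.8 -6.3  0.1] turn err [ 0.07  0.01 -0.05] w 0.0601
f1.0 [ 0.0001 -0.0059 -0.0011]
f0.9 [ 0.0001  0.0118 -0.0029]
```

Lid at about 1.12 rad and 29 mm above the front finger. I'll wait, holding still, for the catch.

Emit:
arm_command(rows=[{"fingers": 0.41,"x": 0,"y": 0,"z": 0,"ax": 0,"ay": 0,"az": 0},{"fingers": 0.41,"x": 0,"y": 0,"z": 0,"ax": 0,"ay": 0,"az": 0},{"fingers": 0.41,"x": 0,"y": 0,"z": 0,"ax": 0,"ay": 0,"az": 0},{"fingers": 0.41,"x": 0,"y": 0,"z": 0,"ax": 0,"ay": 0,"az": 0},{"fingers": 0.41,"x": 0,"y": 0,"z": 0,"ax": 0,"ay": 0,"az": 0},{"fingers": 0.41,"x": 0,"y": 0,"z": 0,"ax": 0,"ay": 0,"az": 0},{"fingers": 0.41,"x": 0,"y": 0,"z": 0,"ax": 0,"ay": 0,"az": 0},{"fingers": 0.41,"x": 0,"y": 0,"z": 0,"ax": 0,"ay": 0,"az": 0},{"fingers": 0.41,"x": 0,"y": 0,"z": 0,"ax": 0,"ay": 0,"az": 0},{"fingers": 0.41,"x": 0,"y": 0,"z": 0,"ax": 0,"ay": 0,"az": 0}])

```text
clock: 7.97
tcp_pos: [0.4976, 0.0699, 0.2289]
orientation: [-0.448, 2.82, -1.024]
contact_force: [0.2, 0.2, -1.0]
grip_width: 0.0598
gripper_force: 0.6
```

```bash
python3 st.py f0.9 f0.8 f0.7 f0.6
```

```text
7.97 [ 0.2  0.2 -1. ] (array([0.976, 1.017, 1.031]), 162)
tcp-lip along d,n,y(mm): [ 5.5 14.1  0.2] turn err [ 0.08  0.03 -0.05] w 0.0598
f0.9 [ 0.0002  0.0118 -0.0028]
f0.8 [ 0.0002  0.0296 -0.0029]
f0.7 [ 0.0002  0.0474 -0.0012]
f0.6 [0.0002 0.0648 0.0023]
```

Emit:
arm_command(rows=[{"fingers": 0.41,"x": 0,"y": 0,"z": 0,"ax": 0,"ay": 0,"az": 0},{"fingers": 0.41,"x": 0,"y": 0,"z": 0,"ax": 0,"ay": 0,"az": 0},{"fingers": 0.41,"x": 0,"y": 0,"z": 0,"ax": 0,"ay": 0,"az": 0},{"fingers": 0.41,"x": 0,"y": 0,"z": 0,"ax": 0,"ay": 0,"az": 0}])

```text
clock: 8.35
tcp_pos: [0.4975, 0.0698, 0.229]
orientation: [-0.448, 2.82, -1.024]
contact_force: [-0.1, 1.5, -1.5]
grip_width: 0.0601
gripper_force: 0.7
```

```bash
python3 st.py f0.9 f0.8 f0.7 f0.6
```

```text
8.35 [-0.1  1.5 -1.5] (array([0.973, 1.018, 1.028]), 164)
tcp-lip along d,n,y(mm): [ 5.4 14.   0.1] turn err [ 0.08  0.02 -0.05] w 0.0601
f0.9 [ 0.0001  0.0119 -0.0028]
f0.8 [ 0.0002  0.0297 -0.0029]
f0.7 [ 0.0002  0.0474 -0.0012]
f0.6 [0.0002 0.0649 0.0023]
```

Caught: the lid rests on the front finger at about 0.98 rad, stationary. Now I'll lower it at about 0.2 rad/s.

Emit:
arm_command(rows=[{"fingers": 0.41,"x": 0,"y": 0.0015,"z": -0.0003,"ax": 0,"ay": 0,"az": 0},{"fingers": 0.41,"x": 0,"y": 0.003,"z": -0.0003,"ax": 0,"ay": 0,"az": 0},{"fingers": 0.41,"x": 0,"y": 0.003,"z": -0.0003,"ax": 0,"ay": 0,"az": 0},{"fingers": 0.41,"x": 0,"y": 0.003,"z": -0.0003,"ax": 0,"ay": 0,"az": 0},{"fingers": 0.41,"x": 0,"y": 0.003,"z": -0.0003,"ax": 0,"ay": 0,"az": 0},{"fingers": 0.41,"x": 0,"y": 0.003,"z": -0.0003,"ax": 0,"ay": 0,"az": 0},{"fingers": 0.41,"x": 0,"y": 0.003,"z": -0.0003,"ax": 0,"ay": 0,"az": 0},{"fingers": 0.41,"x": 0,"y": 0.003,"z": -0.0003,"ax": 0,"ay": 0,"az": 0},{"fingers": 0.41,"x": 0,"y": 0.003,"z": -0.0003,"ax": 0,"ay": 0,"az": 0},{"fingers": 0.41,"x": 0,"y": 0.003,"z": -0.0002,"ax": 0,"ay": 0,"az": 0}])

```text
clock: 9.23
tcp_pos: [0.4902, 0.0926, 0.2127]
orientation: [-0.448, 2.82, -1.024]
contact_force: [0.2, 1.1, -0.1]
grip_width: 0.0603
gripper_force: 0.3
```

```bash
python3 st.py f0.8 f0.7 f0.6 f0.5
```

```text
9.23 [ 0.2  1.1 -0.1] (array([0.824, 0.859, 0.873]), 168)
tcp-lip along d,n,y(mm): [ 5.1 13.4  0.2] turn err [ 0.08  0.02 -0.05] w 0.0603
f0.8 [0.0002 0.0009 0.    ]
f0.7 [0.0002 0.0186 0.0017]
f0.6 [0.0002 0.036  0.0052]
f0.5 [0.0003 0.0531 0.0104]
```

Emit:
arm_command(rows=[{"fingers": 0.41,"x": 0,"y": 0.003,"z": 0.0002,"ax": 0,"ay": 0,"az": 0},{"fingers": 0.41,"x": 0,"y": 0.003,"z": 0.0003,"ax": 0,"ay": 0,"az": 0},{"fingers": 0.41,"x": 0,"y": 0.003,"z": 0.0003,"ax": 0,"ay": 0,"az": 0},{"fingers": 0.41,"x": 0,"y": 0.003,"z": 0.0003,"ax": 0,"ay": 0,"az": 0},{"fingers": 0.41,"x": 0,"y": 0.003,"z": 0.0003,"ax": 0,"ay": 0,"az": 0},{"fingers": 0.41,"x": 0,"y": 0.003,"z": 0.0004,"ax": 0,"ay": 0,"az": 0},{"fingers": 0.41,"x": 0,"y": 0.003,"z": 0.0005,"ax": 0,"ay": 0,"az": 0},{"fingers": 0.41,"x": 0,"y": 0.003,"z": 0.0006,"ax": 0,"ay": 0,"az": 0},{"fingers": 0.41,"x": 0,"y": 0.003,"z": 0.0006,"ax": 0,"ay": 0,"az": 0},{"fingers": 0.41,"x": 0,"y": 0.003,"z": 0.0006,"ax": 0,"ay": 0,"az": 0}])

```text
clock: 10.12
tcp_pos: [0.4839, 0.1119, 0.1902]
orientation: [-0.447, 2.82, -1.024]
contact_force: [-0.3, 0.4, -0.2]
grip_width: 0.0605
gripper_force: 0.3
```

```bash
python3 st.py f0.6 f0.5 f0.4 f0.3
```

```text
10.12 [-0.3  0.4 -0.2] (array([0.663, 0.692, 0.706]), 173)
tcp-lip along d,n,y(mm): [ 7.2 13.   0.2] turn err [ 0.08  0.02 -0.06] w 0.0605
f0.6 [0.0002 0.0061 0.001 ]
f0.5 [0.0002 0.0231 0.0062]
f0.4 [0.0002 0.0395 0.0131]
f0.3 [0.0003 0.0552 0.0215]
```

Emit:
arm_command(rows=[{"fingers": 0.41,"x": 0,"y": 0,"z": 0,"ax": 0,"ay": 0,"az": 0},{"fingers": 0.41,"x": 0,"y": 0,"z": 0,"ax": 0,"ay": 0,"az": 0},{"fingers": 0.41,"x": 0,"y": 0,"z": 0,"ax": 0,"ay": 0,"az": 0},{"fingers": 0.41,"x": 0,"y": 0,"z": 0,"ax": 0,"ay": 0,"az": 0},{"fingers": 0.41,"x": 0,"y": 0,"z": 0,"ax": 0,"ay": 0,"az": 0}])

```text
clock: 10.58
tcp_pos: [0.4838, 0.1118, 0.1906]
orientation: [-0.447, 2.82, -1.024]
contact_force: [-1.8, 0.8, -1.2]
grip_width: 0.0601
gripper_force: 1.0
```

Emit:
arm_command(rows=[{"fingers": 0.41,"x": 0,"y": 0.0028,"z": 0.0006,"ax": 0,"ay": 0,"az": 0},{"fingers": 0.41,"x": 0,"y": 0.0028,"z": 0.0006,"ax": 0,"ay": 0,"az": 0},{"fingers": 0.41,"x": 0,"y": 0.0028,"z": 0.0007,"ax": 0,"ay": 0,"az": 0},{"fingers": 0.41,"x": 0,"y": 0.0028,"z": 0.0008,"ax": 0,"ay": 0,"az": 0},{"fingers": 0.41,"x": 0,"y": 0.0028,"z": 0.0008,"ax": 0,"ay": 0,"az": 0},{"fingers": 0.41,"x": 0,"y": 0.0028,"z": 0.0009,"ax": 0,"ay": 0,"az": 0},{"fingers": 0.41,"x": 0,"y": 0.0028,"z": 0.001,"ax": 0,"ay": 0,"az": 0},{"fingers": 0.41,"x": 0,"y": 0.0028,"z": 0.001,"ax": 0,"ay": 0,"az": 0},{"fingers": 0.41,"x": 0,"y": 0.0028,"z": 0.001,"ax": 0,"ay": 0,"az": 0},{"fingers": 0.41,"x": 0,"y": 0.0028,"z": 0.0011,"ax": 0,"ay": 0,"az": 0}])

```text
clock: 11.42
tcp_pos: [0.4789, 0.1271, 0.1657]
orientation: [-0.447, 2.82, -1.024]
contact_force: [-0.7, 0.8, -0.7]
grip_width: 0.06
gripper_force: 0.4
```

```bash
python3 st.py f0.4 f0.3 f0.2 f0.1 f0
```

```text
11.42 [-0.7  0.8 -0.7] (array([0.502, 0.528, 0.543]), 167)
tcp-lip along d,n,y(mm): [ 9.  13.4  0.2] turn err [ 0.07  0.02 -0.06] w 0.06
f0.4 [0.0003 0.0115 0.0045]
f0.3 [0.0003 0.0272 0.013 ]
f0.2 [0.0003 0.0419 0.023 ]
f0.1 [0.0003 0.0556 0.0344]
f0 [0.0003 0.068  0.0471]
```

Emit:
arm_command(rows=[{"fingers": 0.41,"x": 0,"y": 0.0027,"z": 0.0009,"ax": 0,"ay": 0,"az": 0},{"fingers": 0.41,"x": 0,"y": 0.0027,"z": 0.0009,"ax": 0,"ay": 0,"az": 0},{"fingers": 0.41,"x": 0,"y": 0.0027,"z": 0.001,"ax": 0,"ay": 0,"az": 0},{"fingers": 0.41,"x": 0,"y": 0.0027,"z": 0.0011,"ax": 0,"ay": 0,"az": 0},{"fingers": 0.41,"x": 0,"y": 0.0027,"z": 0.0012,"ax": 0,"ay": 0,"az": 0},{"fingers": 0.41,"x": 0,"y": 0.0027,"z": 0.0012,"ax": 0,"ay": 0,"az": 0},{"fingers": 0.41,"x": 0,"y": 0.0027,"z": 0.0012,"ax": 0,"ay": 0,"az": 0},{"fingers": 0.41,"x": 0,"y": 0.0027,"z": 0.0013,"ax": 0,"ay": 0,"az": 0},{"fingers": 0.41,"x": 0,"y": 0.0027,"z": 0.0014,"ax": 0,"ay": 0,"az": 0},{"fingers": 0.41,"x": 0,"y": 0.0027,"z": 0.0014,"ax": 0,"ay": 0,"az": 0}])

```text
clock: 12.3
tcp_pos: [0.4749, 0.1397, 0.1395]
orientation: [-0.447, 2.82, -1.024]
contact_force: [0.1, 0.4, -0.3]
grip_width: 0.0603
gripper_force: 0.4
```

```bash
sed -i 's/lidangle(f); print/lidangle(f); cv2.imwrite("pics\/s%d.png"%(o["clock"]*100),cv2.resize(f["frame"][90:290,220:460,::-1],None,fx=3,fy=3)); print/' st.py; python3 st.py f0.3 f0.2 f0.1 f0; ls pics
```

```text
12.3 [ 0.1  0.4 -0.3] (array([0.341, 0.361, 0.377]), 163)
tcp-lip along d,n,y(mm): [ 9.  13.8  0.3] turn err [ 0.08  0.02 -0.06] w 0.0603
f0.3 [0.0003 0.0002 0.0014]
f0.2 [0.0003 0.015  0.0113]
f0.1 [0.0003 0.0286 0.0228]
f0 [0.0003 0.0411 0.0355]
s1.png
s1230.png
s2.png
scene0.png
top0.png
```

View pics/s1230.png

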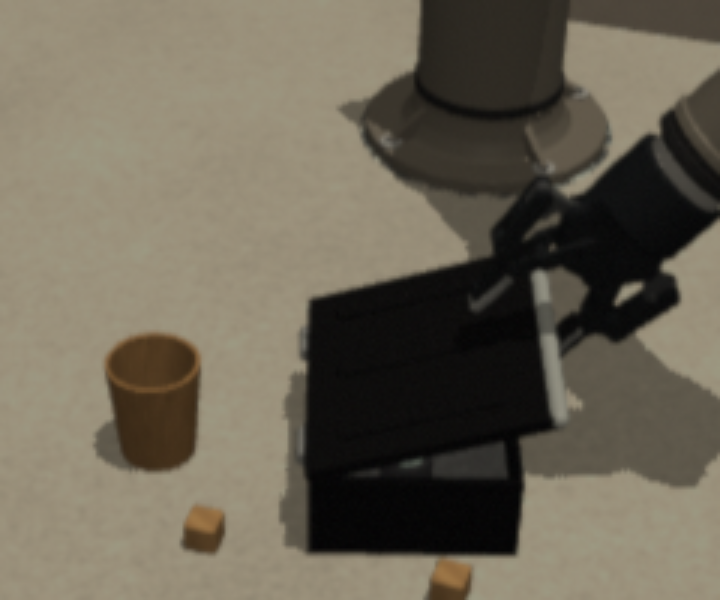

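The image shows the lid resting on the front finger under the lip (px 545,300), with the rear finger clear above the plate (tip px 475,305). I'll continue lowering.

Emit:
arm_command(rows=[{"fingers": 0.41,"x": 0,"y": 0.0023,"z": 0.0015,"ax": 0,"ay": 0,"az": 0},{"fingers": 0.41,"x": 0,"y": 0.0023,"z": 0.0015,"ax": 0,"ay": 0,"az": 0},{"fingers": 0.41,"x": 0,"y": 0.0023,"z": 0.0016,"ax": 0,"ay": 0,"az": 0},{"fingers": 0.41,"x": 0,"y": 0.0023,"z": 0.0016,"ax": 0,"ay": 0,"az": 0},{"fingers": 0.41,"x": 0,"y": 0.0022,"z": 0.0016,"ax": 0,"ay": 0,"az": 0},{"fingers": 0.41,"x": 0,"y": 0.0022,"z": 0.0017,"ax": 0,"ay": 0,"az": 0},{"fingers": 0.41,"x": 0,"y": 0.0022,"z": 0.0017,"ax": 0,"ay": 0,"az": 0},{"fingers": 0.41,"x": 0,"y": 0.0021,"z": 0.0017,"ax": 0,"ay": 0,"az": 0},{"fingers": 0.41,"x": 0,"y": 0.0021,"z": 0.0018,"ax": 0,"ay": 0,"az": 0},{"fingers": 0.41,"x": 0,"y": 0.002,"z": 0.0018,"ax": 0,"ay": 0,"az": 0}])

```text
clock: 13.18
tcp_pos: [0.473, 0.1456, 0.1128]
orientation: [-0.447, 2.82, -1.024]
contact_force: [0.2, -0.1, -1.3]
grip_width: 0.0602
gripper_force: 0.5
```

```bash
python3 st.py f0.2 f0.1 f0
```

```text
13.18 [ 0.2 -0.1 -1.3] (array([0.194, 0.208, 0.225]), 149)
tcp-lip along d,n,y(mm): [11.1 14.9  0.3] turn err [ 0.08  0.02 -0.06] w 0.0602
f0.2 [ 0.0003 -0.007  -0.0052]
f0.1 [0.0004 0.0067 0.0062]
f0 [0.0004 0.0192 0.0189]
```

Emit:
arm_command(rows=[{"fingers": 0.41,"x": 0,"y": 0.0018,"z": 0.0013,"ax": 0,"ay": 0,"az": 0},{"fingers": 0.41,"x": 0,"y": 0.0018,"z": 0.0013,"ax": 0,"ay": 0,"az": 0},{"fingers": 0.41,"x": 0,"y": 0.0018,"z": 0.0013,"ax": 0,"ay": 0,"az": 0},{"fingers": 0.41,"x": 0,"y": 0.0018,"z": 0.0013,"ax": 0,"ay": 0,"az": 0},{"fingers": 0.41,"x": 0,"y": 0.0018,"z": 0.0013,"ax": 0,"ay": 0,"az": 0},{"fingers": 0.41,"x": 0,"y": 0.0018,"z": 0.0013,"ax": 0,"ay": 0,"az": 0},{"fingers": 0.41,"x": 0,"y": 0.0018,"z": 0.0013,"ax": 0,"ay": 0,"az": 0},{"fingers": 0.41,"x": 0,"y": 0.0018,"z": 0.0013,"ax": 0,"ay": 0,"az": 0},{"fingers": 0.41,"x": 0,"y": 0.0018,"z": 0.0013,"ax": 0,"ay": 0,"az": 0},{"fingers": 0.41,"x": 0,"y": 0.0018,"z": 0.0013,"ax": 0,"ay": 0,"az": 0}])

```text
clock: 14.07
tcp_pos: [0.4713, 0.1508, 0.0913]
orientation: [-0.447, 2.82, -1.024]
contact_force: [-0.7, 0.1, -0.8]
grip_width: 0.0607
gripper_force: 0.5
```

```bash
sed -i 's/>.082)\]/>.06)]/' h.py; python3 st.py f0.1 f0; ls pics
```

```text
14.07 [-0.7  0.1 -0.8] (array([0.053, 0.069, 0.086]), 137)
tcp-lip along d,n,y(mm): [ 7.9 15.7  0.3] turn err [ 0.07  0.02 -0.06] w 0.0607
f0.1 [ 0.0003 -0.0113 -0.0067]
f0 [0.0003 0.0012 0.006 ]
s1.png
s1230.png
s1318.png
s1406.png
s2.png
scene0.png
top0.png
```

Emit:
arm_command(rows=[{"fingers": 0.41,"x": 0,"y": 0.0013,"z": 0.0008,"ax": 0,"ay": 0,"az": 0},{"fingers": 0.41,"x": 0,"y": 0.0013,"z": 0.0008,"ax": 0,"ay": 0,"az": 0},{"fingers": 0.41,"x": 0,"y": 0.0013,"z": 0.0008,"ax": 0,"ay": 0,"az": 0},{"fingers": 0.41,"x": 0,"y": 0.0013,"z": 0.0008,"ax": 0,"ay": 0,"az": 0},{"fingers": 0.41,"x": 0,"y": 0.0013,"z": 0.0008,"ax": 0,"ay": 0,"az": 0},{"fingers": 0.41,"x": 0,"y": 0.0013,"z": 0.0008,"ax": 0,"ay": 0,"az": 0},{"fingers": 0.41,"x": 0,"y": 0.0013,"z": 0.0008,"ax": 0,"ay": 0,"az": 0},{"fingers": 0.41,"x": 0,"y": 0.0013,"z": 0.0008,"ax": 0,"ay": 0,"az": 0},{"fingers": 0.41,"x": 0,"y": 0,"z": 0,"ax": 0,"ay": 0,"az": 0}])

```text
clock: 14.87
tcp_pos: [0.47, 0.1545, 0.0797]
orientation: [-0.448, 2.82, -1.024]
contact_force: [-0.0, 0.6, -0.5]
grip_width: 0.0604
gripper_force: 0.0
```

```bash
python3 st.py f0; ls pics
```

```text
14.87 [-0.   0.6 -0.5] (array([0.051, 0.068, 0.085]), 139)
tcp-lip along d,n,y(mm): [14.2  5.3  0.3] turn err [ 0.07  0.01 -0.04] w 0.0604
f0 [ 0.0003 -0.0093 -0.0004]
s1.png
s1230.png
s1318.png
s1406.png
s1486.png
s2.png
scene0.png
top0.png
```

The angle reading hasn't changed, and 0.067 is what the lip's top surface gives when the lid is shut. The finger is unloaded, so the lid is shut. I'll retreat along the fingers.

Emit:
arm_command(rows=[{"fingers": 0.41,"x": 0,"y": 0,"z": -0.008,"ax": 0,"ay": 0,"az": 0},{"fingers": 0.41,"x": 0,"y": 0,"z": -0.012,"ax": 0,"ay": 0,"az": 0},{"fingers": 0.41,"x": 0,"y": 0,"z": -0.015,"ax": 0,"ay": 0,"az": 0},{"fingers": 0.41,"x": 0,"y": 0,"z": -0.02,"ax": 0,"ay": 0,"az": 0},{"fingers": 0.41,"x": 0,"y": 0,"z": -0.02,"ax": 0,"ay": 0,"az": 0},{"fingers": 0.41,"x": 0,"y": 0,"z": -0.02,"ax": 0,"ay": 0,"az": 0},{"fingers": 0.41,"x": 0,"y": 0,"z": -0.01,"ax": 0,"ay": 0,"az": 0},{"fingers": 0.41,"x": 0,"y": 0,"z": 0,"ax": 0,"ay": 0,"az": 0},{"fingers": 0.41,"x": 0,"y": 0,"z": 0,"ax": 0,"ay": 0,"az": 0}])

```text
clock: 15.67
tcp_pos: [0.4492, 0.2185, 0.1605]
orientation: [-0.448, 2.82, -1.023]
contact_force: [-0.0, -0.2, -0.3]
grip_width: 0.0607
gripper_force: 0.0
```

```bash
rm -f pics/s15*; python3 st.py; mv pics/s15*.png pics/end.png
python3 - <<'E'
from h import *; from bench import r
P=cloud(r.grab_frame("scene")).reshape(-1,3); P=P[np.isfinite(P).all(1)]-O
x,y,z=P@ex,P@ey,P[:,2]
for lo in (-.11,-.06,-.02,.02,.05):
    k=(abs(x-lo-.005)<.006)&(abs(y-.02)<.06)&(z<.1)&(z>.05); print(lo,np.median(z[k]).round(4),k.sum())
E
```

```text
15.67 [-0.  -0.2 -0.3] (array([0.052, 0.069, 0.085]), 137)
tcp-lip along d,n,y(mm): [-90.9   5.6   0.3] turn err [ 0.1   0.05 -0.06] w 0.0607
-0.11 0.0823 171
-0.06 0.0818 193
-0.02 0.082 196
0.02 0.0817 190
0.05 0.0813 211
```

View pics/end.png

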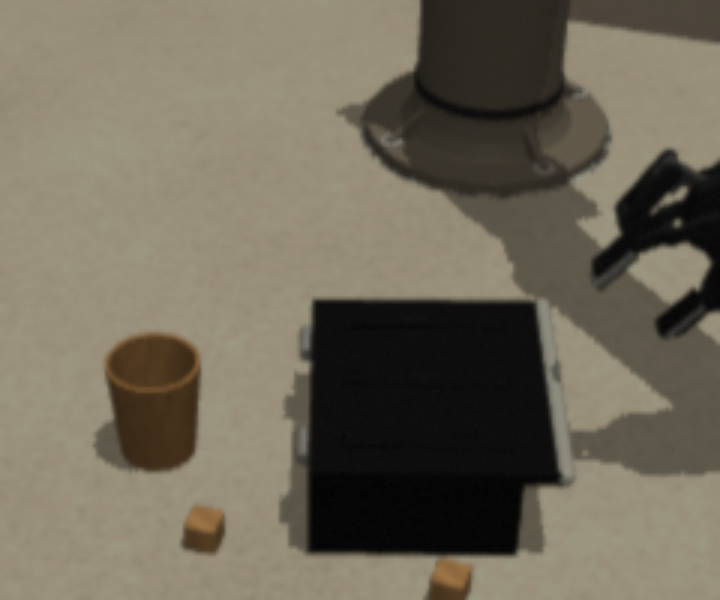

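The lid is level and shut: its top reads about 82 mm all over, and the lip runs from px 545,305 to 565,480. The hand is clear at the right, and the cup and dice haven't moved.

```bash
python3 -c "
from bench import r
print(r.hand_in())"
```

```text
the job is handed in; nothing more can be done
None
```

I tipped the lid forward, caught it on the front finger at about 1.0 rad and lowered it at about 0.2 rad/s until it was level and shut. The hand is clear, the cup and dice stand where they were in the last picture, and I handed the job in at about 16 s on the robot's clock, with no verdict returned.

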